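Clear the counting board, bring the red-lidded jar to the front and hold the carousel

ROBOT

A 7-joint arm with a two-finger parallel gripper is mounted at the origin on a cart in front of the work surface, level with it; the furniture and walls round the work are solid. World frame = base frame: x ahead of the robot, y to its left, z up, the work surface at z = 0. Lengths are in m, angles in rad, forces in N, time in s.
With the tool pointing down it reaches from about 0.425 to 0.925 m from the base axis. Payload 6.8 kg.
Tool frame: the origin (TCP) lies on the centre line of the jaws, within the pads' length; the fingertips stand 14 mm ahead of it and the grasp point (between the pads) lies 5 mm behind it (robot.nose_length is the distance from the TCP to the fingertips, in m); z points along the fingers, y is the line along which they close (so a half turn about z gives the same grasp; the last joint's range is limited). The gripper opens to 88 mm and grips with 3 to 60 N. Pads are 20 mm wide; open, the fingers measure 115 mm over their backs; the gripper's body (75 mm by 178 mm) begins 61 mm behind the grasp point.
Start: joints at [1.068, 0.477, 0.022, 1.555, -0.011, 1.109, -0.083], TCP at [0.26, -0.623, 0.237] pointing down, gripper open.
Joint ranges: [-2.96, 2.96], [-0.34, 2.1], [-1.41, 1.46], [0.24, 2.44], [-1.37, 4.51], [0.17, 1.92], [-2.96, 2.96]. Speed limits (rad/s): [2.39, 2.39, 3.14, 3.14, 3.14, 3.14, 3.14].

INTERFACE

Orientations are given as a unit quaternion [w, x, y, z].
In Python, from bench import readout, vision, hand_in, robot gives the robot as it stands. The module is installed in compiled form; this text tells all that it offers.
- The arm moves only by the shell command python3 -m handwheel 'ROWS' [FORCE]. ROWS is a JSON object of lists of equal length, an entry for each row: "delta_rot": the turn, a rotation vector about the tool's x, y, z in rad, a list of three; "offset": the shift along the tool's x, y, z in mm, a list of three; "gripper": the opening, from -1 (shut) to 1 (fully open). In form: {"delta_rot": [[ax, ay, az], ...], "offset": [[dx, dy, dz], ...], "gripper": [gripper, ...]}. A call has 1 to 10 rows; each row is the pose to reach, as a shift and turn from the pose commanded when the call began, along the tool's axes at that moment; what a row does not reach only later rows make up. A row lasts 1/10 s, in which the tool goes at most 50 mm and 8.59 degrees, less where a joint would pass 70% of its speed; a pose out of reach is approached as far as the arm can. A call with a gripper value outside its range is refused whole. The fingers move at their own pace and stop on an object; FORCE is the grip in N (left out, the last holds). Time passes only in rows, so rows that repeat a pose let the fingers close. It gives the time, the measured TCP pose, the force, the opening and the grip force at its end, in the units of the state.
- readout.state(): the state, without advancing time (a new reading comes with each control period).
- vision.read_camera(name): name is "scene" or "top" or "wrist"; returns a dict with "img" (420x560x3 uint8, blue, green, red), "intrinsics" (3x3 intrinsics, pixels), "k1" (the pictures are not rectified: a ray, as slopes to the right and down, at radius r is drawn at 1 + k1 r^2 times it, then the intrinsics apply), "world_to_cam" (4x4, takes a point from world to camera coordinates). Camera axes: x right, y up, looking along -z (the intrinsics and any distortion apply to the point x, -y, -z); pixel columns grow to the right and rows downward; lengths in m; the calibration is good to about 2 mm. A picture is of the moment at which its call begins. There is no depth.
- hand_in(): hands the job in; it is judged then, once.
The state is a dict: "t": time; "joint_pos": joint angles; "qvel": joint speeds; "joint_efforts": joint torques, N m; "tool_pos": TCP position; "ee_rot": TCP orientation; "force": force on the tool from outside, world axes, zero at the start; "moment": the same for the moment, N m; "grip_width": finger opening in m; "gripper_force": force on a finger pad.
Only numpy, scipy, OpenCV 4.12 (cv2) and the standard library are available. Lean on these libraries where they do the work, as an engineer would, in place of code of your own. Each camera call takes 0.05 s, during which the arm holds its last target. There are 200 camera calls.

TASK

I need both hands to unscrew the red lid and tip screws out on the board beside the screw-jar carousel, so first sweep the four wood chips off that board onto the bench with the pine block, touching them with the block only, and set the block down flat on the bench again. Then turn the carousel (its wooden knob is there for that) until the red-lidded jar stands squarely behind the brass pointer at the front, without touching the red lid, and finish with the gripper still holding the carousel firmly so that it cannot turn under my hands. Leave the mug, glue bottle, wax tin and tape measure where they are.

Things in the scene. Friction and masses are not known exactly. Their poses are not given: they have to be found in the camera images.
- board: dark wooden base board, 250 (x) x 490 (y) x 24 mm thick, fixed to the bench. Origin under its middle at bench height; its -x edge is the front, turned roughly to the robot. A jar carousel turns on its -y part (axis at board x 0, y -125 mm); from y -15 to +245 mm it is a bare flat counting surface, 24 mm above the bench, no rim: chips can be pushed over its edges.
- carousel: plywood platter, 204 mm across, top 44 mm above the bench, on a vertical axis: no stops, slight friction (0.03 N m), stays where left. Origin on the axis, 32 mm above the bench. 72 mm from the axis stand: red-lidded jar (platter -x), black-lidded (-y), grey-lidded (+x), wooden knob (+y). Jars are fixed, 49 mm across, tops 104 mm above the bench; centre nut to 69 mm.
- red_lid: the red screw lid of the marked jar (the only red lid), 49 mm across, 16 mm high, screwed on tight. Origin at the centre of its underside, 88 mm above the bench.
- red_lid_top (a point): centre of the top of the red lid, 72 mm from the carousel's axis, 104 mm above the bench
- front_mark (a point): where the centre of the red-lidded jar belongs, seen from above: 72 mm from the carousel's axis straight toward the front (-x) edge of the board, in line with the small brass triangular pointer on the board at its front edge. The point lies 44 mm above the bench.
- axis (a point): point on the carousel's axis of rotation, 44 mm above the bench (fixed to the board)
- knob_grip (a point): on the axis of the spinner knob, 75 mm above the bench: upright wooden knob, 24 mm diameter, from 49 to 92 mm above the bench (full diameter from 55 to 87 mm), 72 mm from the carousel's axis. It spins freely on its own pin, so it can be gripped from above and led round the circle without turning the hand.
- sweep_area (a point): middle of the chip-strewn counting surface, on its top face, 24 mm above the bench; the board's outer (+y) end is 100 mm from here along the board's y
- block: sawn pine block, 64 (its x) x 120 (its y) x 64 mm high, about 0.24 kg, lying loose on the bench. Origin at the centre of its underside. Can be gripped from above across its 64 mm.
- chip_1: pale wood chip, 26x16 mm and 8 mm thick, about 10 g, loose on the board's counting surface at the start. Origin at the centre of its underside.
- chip_2: pale wood chip, 27x14 mm and 8 mm thick, about 10 g, loose on the board's counting surface at the start. Origin at the centre of its underside.
- chip_3: pale wood chip, 23x17 mm and 8 mm thick, about 10 g, loose on the board's counting surface at the start. Origin at the centre of its underside.
- chip_4: pale wood chip, 25x13 mm and 8 mm thick, about 10 g, loose on the board's counting surface at the start. Origin at the centre of its underside.
- coffee_mug: white coffee mug, 83 mm across, 86 mm tall, a bystander. Origin at its underside, on the bench.
- glue_bottle: orange glue bottle, 67 mm across, 202 mm tall, a bystander. Origin at its underside, on the bench.
- wax_tin: round blue-lidded tin of wax, 95 mm across, 38 mm tall, a bystander. Origin at its underside, on the bench.
- tape_measure: green tape measure, 37x91x73 mm, a bystander. Origin at its underside, on the bench.

How it is judged:
By the outcome, as a careful person would: the job done as asked, in the order asked, and still so for the second after the job is handed in, while the arm keeps its last pose, push and grip.
It also fails if it takes over 72 s, if anything falls off the work surface, if the arm or the gripper's body presses on something with over 40 N, if the wrist force passes 120 N, or if a joint passes its speed limit or range.

## Working session

There is one attempt and no reset: what is moved stays moved. The work goes in short steps, Python scripts to look and compute and a shell command to move; the robot and the scene stay as the last step left them, time stands still between calls to the robot, and variables do not carry over. Pictures are saved under pics/ and viewed, at most 10 in all, crops included, and the job is handed in when it is done.

```bash
mkdir -p pics; cat > h.py <<'E'
import numpy as np, cv2
from bench import readout, vision, robot
def cam(n,f=None):
    c=vision.read_camera(n)
    if f: cv2.imwrite('pics/'+f,c['img'])
    return c
def px2w(c,u,v,z):
    K=np.array(c['intrinsics']);T=np.array(c['world_to_cam']);k=c['k1']
    d=np.array([(u-K[0,2])/K[0,0],(v-K[1,2])/K[1,1]]);s=d.copy()
    for _ in range(20): s=d/(1+k*(s@s))
    r=T[:3,:3].T@np.array([s[0],-s[1],-1.]);o=-T[:3,:3].T@T[:3,3]
    return o+r*(z-o[2])/r[2]
def w2px(c,p):
    K=np.array(c['intrinsics']);T=np.array(c['world_to_cam']);k=c['k1']
    q=T[:3,:3]@np.array(p)+T[:3,3];s=np.array([q[0],-q[1]])/-q[2];s=s*(1+k*(s@s))
    return s[0]*K[0,0]+K[0,2],s[1]*K[1,1]+K[1,2]
E
python3 - <<'E'
from h import *
import pickle
for n in ['top','scene']:
    c=cam(n,n+'0.png'); pickle.dump({k:c[k] for k in c},open(n+'0.pkl','wb'))
    T=np.array(c['world_to_cam']);print(n,-T[:3,:3].T@T[:3,3],c['k1'])
s=readout.state();print(s['t'],s['tool_pos'],s['ee_rot'],s['grip_width'])
E
```

```text
top [ 0.40222199 -0.11414111  1.49858663] -0.055800691574228393
scene [0.32235061 0.52253226 0.94376973] -0.04648316926857821
0.1 [ 0.25944688 -0.62260508  0.2358192 ] [-7.47290329e-04  9.80571598e-01  1.96159982e-01 -2.10489475e-04] 0.08763052683378712
```

View pics/top0.png

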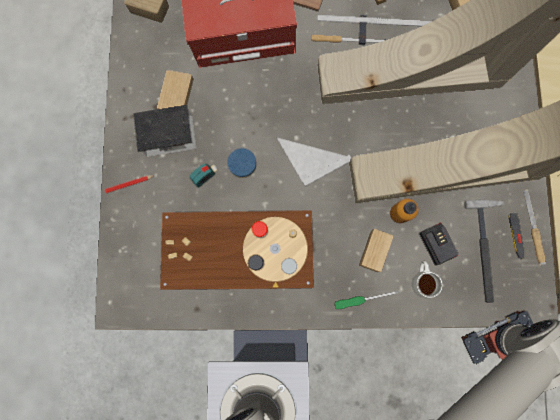

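View pics/scene0.png

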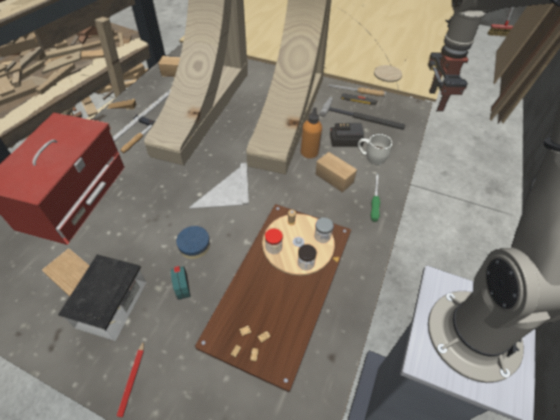

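The top view shows the board at about (161–313, 211–290), with the carousel centred near (275,249). The red lid is at (260,229), the knob at (293,234), the pointer at (276,284), and four chips sit around (178,249). The block is at (377,250), between the glue (404,210), black charger (438,243), mug (428,285) and screwdriver. Next I'll enlarge both areas.

```bash
python3 - <<'E'
import cv2
i=cv2.imread('pics/top0.png')
a=cv2.resize(i[200:300,150:325],None,fx=4.5,fy=4.5,interpolation=cv2.INTER_CUBIC)
cv2.imwrite('pics/cA.png',a)
b=cv2.resize(i[195:315,325:465],None,fx=5,fy=5,interpolation=cv2.INTER_CUBIC);cv2.imwrite('pics/cB.png',b)
E
```

```text
(no output)
```

View pics/cA.png

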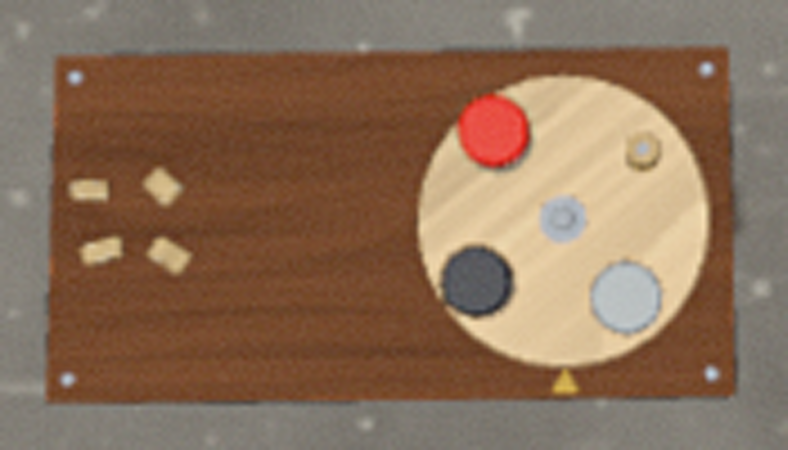

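View pics/cB.png

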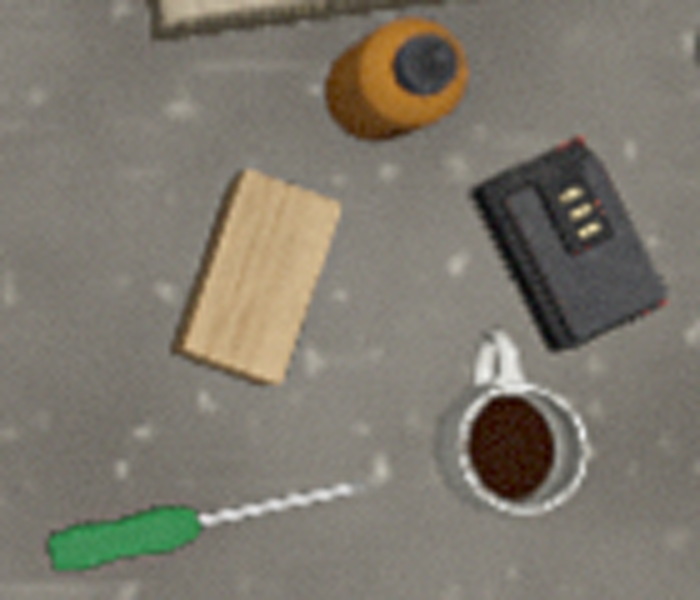

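```bash
python3 - <<'E'
from h import *
import pickle
c=pickle.load(open('top0.pkl','rb'))
A=lambda x,y,z:px2w(c,(x+.5)/4.5-.5+150,(y+.5)/4.5-.5+200,z)[:2]
B=lambda x,y,z:px2w(c,(x+.5)/5-.5+325,(y+.5)/5-.5+195,z)[:2]
np.set_printoptions(precision=4,suppress=True)
C=np.array([A(*p,.024) for p in [(55,57),(728,48),(735,397),(47,402)]]);print('board',C,C.mean(0))
m=C.mean(0);e=(C[0]+C[3]-C[1]-C[2]);th=np.arctan2(e[1],e[0])-np.pi/2;e2=C[0]+C[1]-C[2]-C[3];print('sizes',np.linalg.norm(e)/2,np.linalg.norm(e2)/2,'yaw',th,np.arctan2(e2[1],e2[0]))
R=lambda t:np.array([[np.cos(t),-np.sin(t)],[np.sin(t),np.cos(t)]])
ax=A(563,217,.069);print('axis nut',ax,'from board',m+R(th)@[0,-.125])
for n,p in dict(red=(493,131,.104),knob=(643,148,.092),black=(477,281,.104),grey=(627,297,.104),ptr=(565,382,.026)).items():
    q=A(*p);d=q-ax;print(n,q,np.linalg.norm(d),np.degrees(np.arctan2(d[1],d[0])))
for p in [(89,190),(162,187),(101,250),(169,256)]:
    q=A(*p,.032);print('chip',q,'board',R(th).T@(q-m))
D=np.array([B(*p,.064) for p in [(247,170),(340,206),(276,383),(180,347)]]);f=D[0]+D[1]-D[2]-D[3];g=D[0]+D[3]-D[1]-D[2]
print('block',D,D.mean(0),np.linalg.norm(f)/2,np.linalg.norm(g)/2,'long dir deg',np.degrees(np.arctan2(f[1],f[0])),np.degrees(np.arctan2(g[1],g[0]))-90)
print('mug',B(525,448,.086),'glue',B(427,63,.2),'bat',B(475,190,.04),B(555,345,.04),'arch corner',px2w(c,358,201,0)[:2],'scr',B(360,487,.01))
s=readout.state();from scipy.spatial.transform import Rotation as Ro
print(Ro.from_quat(np.roll(s['ee_rot'],-1)).as_matrix())
E
```

```text
board [[ 0.6255  0.3125]
 [ 0.6263 -0.1747]
 [ 0.3788 -0.1753]
 [ 0.3784  0.3112]] [0.5023 0.0684]
sizes 0.48690314385442973 0.24733432814949055 yaw 0.0011503373908012815 0.003981068074092423
axis nut [ 0.5031 -0.0572] from board [ 0.5024 -0.0566]
red [ 0.5593 -0.0116] 0.07237634553237747 39.10195611435607
knob [ 0.5479 -0.1129] 0.07142308460778102 -51.194795086540445
black [ 0.4583 -0.0007] 0.07209235132842225 128.39142326413958
grey [ 0.4468 -0.1011] 0.07139401380104288 -142.11407431699521
ptr [ 0.3903 -0.0562] 0.11283424585477218 179.48596709394727
chip [0.528  0.2827] board [0.026  0.2143]
chip [0.5297 0.2301] board [0.0276 0.1617]
chip [0.4852 0.273 ] board [-0.0168  0.2046]
chip [0.4806 0.2241] board [-0.0215  0.1557]
block [[ 0.5601 -0.3674]
 [ 0.5368 -0.4246]
 [ 0.4279 -0.3805]
 [ 0.4506 -0.3221]] [ 0.4938 -0.3737] 0.11799565526422068 0.06222940737255413 long dir deg -22.263087636951756 -21.708079898603273
mug [ 0.3864 -0.526 ] glue [ 0.6051 -0.4483] bat [ 0.5482 -0.516 ] [ 0.4497 -0.5617] arch corner [ 0.659  -0.3295] scr [ 0.3624 -0.4417]
[[ 0.923   0.3847 -0.0007]
 [ 0.3847 -0.923   0.0014]
 [-0.0001 -0.0015 -1.    ]]
```

```bash
python3 -m handwheel '{"delta_rot":[[0,0,0.15],[0,0,0.3],[0,0,0.45],[0,0,0.6],[0,0,0.7],[0,0,0.775],[0,0,0.775],[0,0,0.775],[0,0,0.775],[0,0,0.775]],"offset":[[40,-19,0],[80,-37,0],[120,-56,0],[160,-75,0],[200,-93,0],[240,-112,20],[280,-131,40],[308,-144,60],[308,-144,60],[308,-144,60]],"gripper":[1,1,1,1,1,1,1,1,1,1]}' 40; cat > st.py <<'E'
from h import *
from scipy.spatial.transform import Rotation as Ro
s=readout.state();M=Ro.from_quat(np.roll(s['ee_rot'],-1)).as_matrix()
np.set_printoptions(precision=4,suppress=True)
print(s['t'],np.array(s['tool_pos']),'xang',np.degrees(np.arctan2(M[1,0],M[0,0])),'tilt',M[:,2],'q',np.array(s['joint_pos']),'F',np.array(s['force']),s['grip_width'],s['gripper_force'])
def off(x,y,z): return M.T@(np.array([x,y,z])-s['tool_pos'])*1000
E
python3 - <<'E'
from st import *
c=cam('wrist','w1.png')
for p in [(.5601,-.3674),(.5368,-.4246),(.4279,-.3805),(.4506,-.3221)]: print(w2px(c,(*p,.064)))
E
```

```text
t: 1.1
tool_pos: [0.4885, -0.3709, 0.1759]
ee_rot: [-0.0, 0.982, -0.188, -0.001]
force: [-0.7, -0.0, 0.2]
grip_width: 0.0877
gripper_force: 0.0
1.1 [ 0.4885 -0.3709  0.1759] xang -21.683635416105783 tilt [-0.0016  0.0008 -1.    ] q [ 0.4909  0.4387  0.0749  1.7705 -0.0392  0.9356 -1.3672] F [-0.6582 -0.0392  0.2013] 0.0877360213209183 0.0
(np.float64(230.0905003031566), np.float64(121.35486770164044))
(np.float64(320.6143035011197), np.float64(122.10297985400678))
(np.float64(314.9923434422186), np.float64(280.81927864321153))
(np.float64(232.64875143707718), np.float64(281.41367864511363))
```

View pics/w1.png

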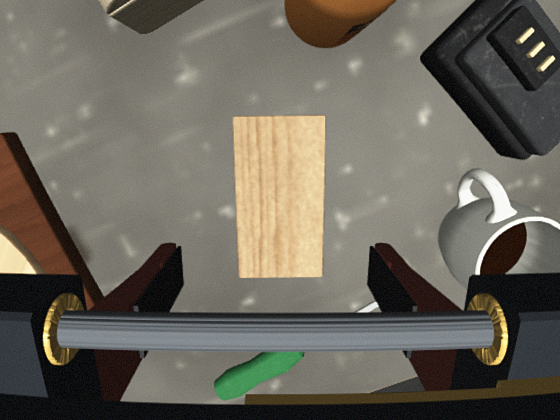

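The block's top appears at (233,116)–(325,116)–(323,277)–(239,277), square to the jaws and within about 4 px of my measurement. I'll descend with a 2.5 mm correction and grip it.

```bash
python3 -m handwheel '{"delta_rot":[[0,0,0],[0,0,0],[0,0,0],[0,0,0],[0,0,0],[0,0,0],[0,0,0],[0,0,0],[0,0,0],[0,0,0]],"offset":[[0,2.5,40],[0,2.5,80],[0,2.5,110],[0,2.5,125],[0,2.5,135],[0,2.5,140],[0,2.5,140],[0,2.5,140],[0,2.5,140],[0,2.5,140]],"gripper":[1,1,1,1,1,1,0.4,0,0,0]}' 45; python3 -m handwheel '{"delta_rot":[[0,0,0],[0,0,0],[0,0,0],[0,0,0],[0,0,0]],"offset":[[0,0,0],[0,0,0],[0,0,-15],[0,0,-40],[0,0,-60]],"gripper":[0,0,0,0,0]}'; python3 st.py
```

```text
t: 2.15
tool_pos: [0.4883, -0.3744, 0.0377]
ee_rot: [0.0, 0.982, -0.189, 0.001]
force: [-0.2, 0.4, 3.9]
grip_width: 0.0644
gripper_force: 44.9
t: 2.65
tool_pos: [0.4874, -0.3739, 0.098]
ee_rot: [-0.0, 0.982, -0.189, -0.0]
force: [-0.1, -0.1, -2.5]
grip_width: 0.064
gripper_force: 44.9
2.65 [ 0.4874 -0.3739  0.098 ] xang -21.789459228913124 tilt [-0.0004  0.0003 -1.    ] q [ 0.5034  0.536   0.0661  1.8223 -0.0477  0.7853 -1.3571] F [-0.0636 -0.0949 -2.4887] 0.06403808696606111 44.89689588546753
```

```bash
python3 -m handwheel '{"delta_rot":[[0,0,0],[0,0,0],[0,0,0],[0,0,-0.05],[0,0,-0.12],[0,0,-0.2],[0,0,-0.28],[0,0,-0.34],[0,0,-0.38],[0,0,-0.38]],"offset":[[0,0,-45],[-5,-15,-90],[-15,-40,-125],[-32,-85,-140],[-48,-130,-140],[-64,-175,-140],[-80,-220,-140],[-96,-262,-140],[-112,-304,-140],[-128,-346,-140]],"gripper":[0,0,0,0,0,0,0,0,0,0]}'; python3 - <<'E'
from st import *
print(off(.499,.15,.064),off(.499,.15,.1))
E
```

```text
t: 3.65
tool_pos: [0.4963, -0.0036, 0.2372]
ee_rot: [0.0, 1.0, 0.0, 0.0]
force: [-0.0, 1.0, -2.9]
grip_width: 0.0641
gripper_force: 44.9
3.65 [ 0.4963 -0.0036  0.2372] xang 0.04151008737614448 tilt [ 0.     -0.0004 -1.    ] q [ 0.0366  0.1911 -0.176   1.9633  0.0403  0.9906 -1.7284] F [-0.0089  0.9641 -2.8524] 0.06406405618824523 44.895320534706116
[   2.8216 -153.701   173.1762] [   2.8225 -153.6852  137.1762]
```

```bash
python3 -m handwheel '{"delta_rot":[[0,0,0],[0,0,0],[0,0,0],[0,0,0],[0,0,0],[0,0,0],[0,0,0],[0,0,0],[0,0,0],[0,0,0]],"offset":[[1,-45,0],[2,-90,0],[3,-130,20],[3,-154,60],[3,-154,100],[3,-154,135],[3,-154,155],[3,-154,168],[3,-154,173],[3,-154,173]],"gripper":[0,0,0,0,0,0,0,0,0,0]}'; python3 st.py
python3 - <<'E'
from h import *
c=cam('scene');i=cv2.resize(c['img'][290:390,180:330],None,fx=5,fy=5,interpolation=cv2.INTER_CUBIC);cv2.imwrite('pics/s2.png',i)
E
```

```text
t: 4.65
tool_pos: [0.5004, 0.1487, 0.0639]
ee_rot: [0.0, 1.0, -0.0, 0.0]
force: [0.1, 0.6, -2.1]
grip_width: 0.0637
gripper_force: 44.9
4.65 [0.5004 0.1487 0.0639] xang -0.022551181216494954 tilt [ 0.0001 -0.0002 -1.    ] q [-0.2226  0.4782 -0.2302  2.0425  0.1773  0.6393 -2.1417] F [ 0.0796  0.5657 -2.0564] 0.06365348025947462 44.897035360336304
```

View pics/s2.png

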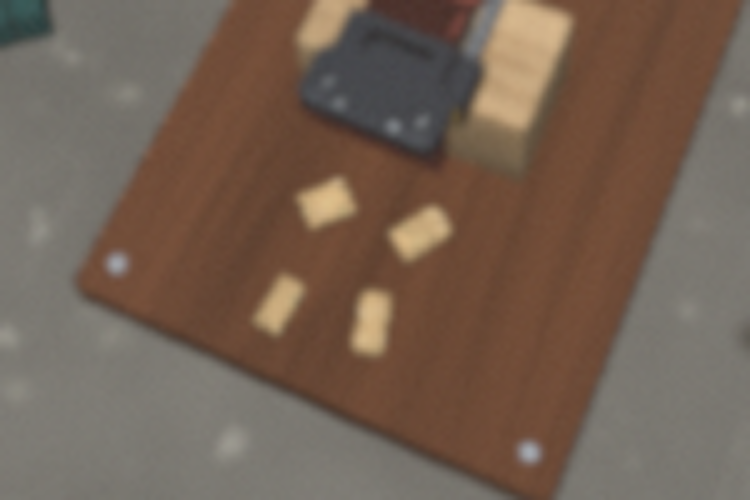

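The scene crop shows all four chips, at (326,203), (420,233), (279,304) and (371,322), ahead of the block's face and inside its length. Now I'll sweep to +y.

```bash
python3 -m handwheel '{"delta_rot":[[0,0,0],[0,0,0],[0,0,0],[0,0,0],[0,0,0],[0,0,0],[0,0,0],[0,0,0],[0,0,0],[0,0,0]],"offset":[[0,-10,0],[0,-22,0],[0,-36,0],[0,-50,0],[0,-64,0],[0,-78,0],[0,-92,0],[0,-106,0],[0,-120,0],[0,-134,0]],"gripper":[0,0,0,0,0,0,0,0,0,0]}'; python3 -m handwheel '{"delta_rot":[[0,0,0],[0,0,0],[0,0,0],[0,0,0],[0,0,0],[0,0,0]],"offset":[[0,-16,0],[0,-34,0],[0,-52,0],[0,-68,0],[0,-74,0],[0,-74,0]],"gripper":[0,0,0,0,0,0]}'; python3 -m handwheel '{"delta_rot":[[0,0,0],[0,0,0],[0,0,0],[0,0,0],[0,0,0],[0,0,0],[0,0,0]],"offset":[[0,0,-45],[0,0,-90],[0,20,-135],[0,60,-175],[0,110,-175],[0,160,-175],[0,210,-175]],"gripper":[0,0,0,0,0,0,0]}'; python3 - <<'E'
from st import *
c=cam('scene');i=cv2.resize(c['img'][270:420,130:330],None,fx=4,fy=4,interpolation=cv2.INTER_CUBIC);cv2.imwrite('pics/s3.png',i)
E
```

```text
t: 5.7
tool_pos: [0.5002, 0.284, 0.0636]
ee_rot: [-0.0, 1.0, -0.0, -0.0]
force: [0.9, -0.8, -2.6]
grip_width: 0.0639
gripper_force: 44.9
t: 6.3
tool_pos: [0.4999, 0.3581, 0.0636]
ee_rot: [-0.0, 1.0, 0.001, -0.0]
force: [-0.4, -0.6, -3.1]
grip_width: 0.064
gripper_force: 44.9
t: 7.0
tool_pos: [0.4998, 0.1484, 0.2391]
ee_rot: [0.0, 1.0, -0.001, 0.0]
force: [1.5, -0.6, -3.0]
grip_width: 0.0637
gripper_force: 44.9
7.0 [0.4998 0.1484 0.2391] xang -0.09470695739746367 tilt [ 0.0007 -0.0006 -1.    ] q [-0.2302  0.2327 -0.2082  1.9061  0.0574  1.0079 -2.036 ] F [ 1.4952 -0.5985 -2.9636] 0.06373987840733754 44.89820659160614
```

View pics/s3.png

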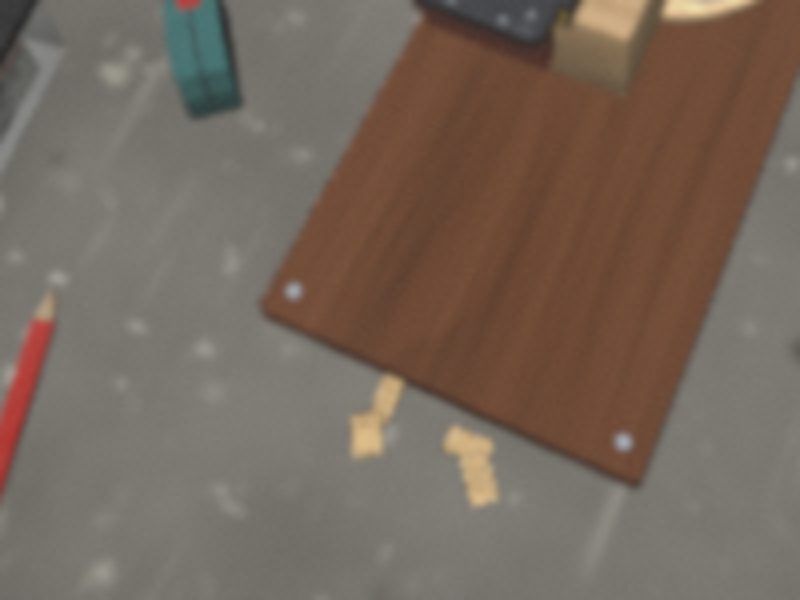

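All four chips are off the board: (366,436), (386,398), (468,440), (480,482). The one at (386,398) may be leaning on the board's edge, so I'll check it in a closer composite.

```bash
python3 - <<'E'
from h import *
c=cam('scene');t=cam('top')
for p in [(.52,.3135),(.5,.3135),(.48,.3135)]:
    for z in (0,.024): print(p,z,w2px(c,(*p,z)),w2px(t,(*p,z)))
a=cv2.resize(c['img'][355:400,210:260],(500,450),interpolation=cv2.INTER_CUBIC)
b=cv2.resize(t['img'][230:275,140:170],(300,450),interpolation=cv2.INTER_CUBIC)
cv2.imwrite('pics/m4.png',np.hstack([a,b]))
E
```

```text
(0.52, 0.3135) 0 (np.float64(233.63977180975013), np.float64(368.53408532181425)) (np.float64(162.64791671373573), np.float64(245.17127943251813))
(0.52, 0.3135) 0.024 (np.float64(232.7710154272851), np.float64(365.4897262354706)) (np.float64(160.57199388860934), np.float64(244.6049414535001))
(0.5, 0.3135) 0 (np.float64(241.13772477587017), np.float64(372.04718287735864)) (np.float64(162.47643501003665), np.float64(251.27281447215995))
(0.5, 0.3135) 0.024 (np.float64(240.42402864890732), np.float64(369.0626240220481)) (np.float64(160.3936908657966), np.float64(250.80244172656273))
(0.48, 0.3135) 0 (np.float64(248.72052561480444), np.float64(375.59143104507507)) (np.float64(162.3067408346362), np.float64(257.3961294797058))
(0.48, 0.3135) 0.024 (np.float64(248.16570863067406), np.float64(372.6681049287181)) (np.float64(160.2172600261423), np.float64(257.0224422803005))
```

View pics/m4.png

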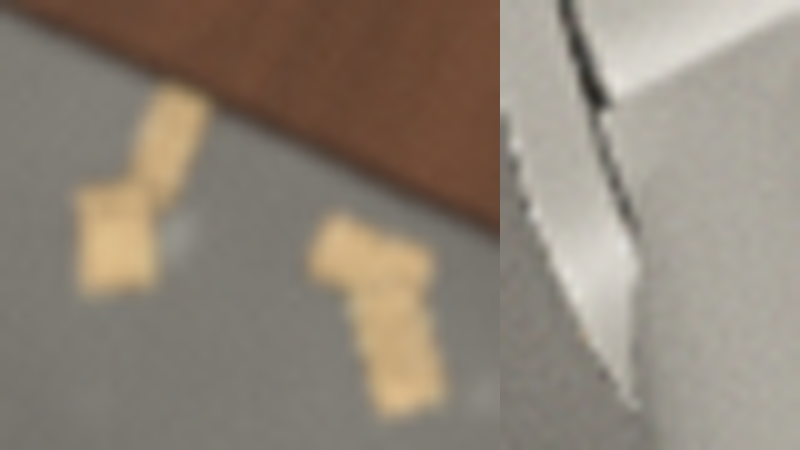

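```bash
python3 - <<'E'
from h import *
import pickle
np.set_printoptions(precision=4,suppress=True)
c=cam('scene')
F=lambda x,y,z:px2w(c,210+(x+.5)/10-.5,355+(y+.5)/10-.5,z)[:2]
for n,p in dict(leanTL=(165,85),leanTR=(212,100),leanBL=(132,165),leanBR=(178,208),sqTL=(78,188),sqTR=(148,180),sqBR=(158,288),sqBL=(82,296),edge=(300,150)).items(): print(n,[F(*p,z) for z in (.008,.016,.026)])
hsv=cv2.cvtColor(c['img'],cv2.COLOR_BGR2HSV)[355:400,205:260]
for r in c['img'][358:378,222:236]: print(' '.join('%3d'%v for v in r[:,2]))
E
```

```text
leanTL [array([0.5407, 0.3113]), array([0.5389, 0.3131]), array([0.5365, 0.3154])]
leanTR [array([0.5288, 0.3099]), array([0.5271, 0.3117]), array([0.5249, 0.314 ])]
leanBL [array([0.5392, 0.3308]), array([0.5373, 0.3324]), array([0.535 , 0.3345])]
leanBR [array([0.5247, 0.335 ]), array([0.523 , 0.3366]), array([0.5208, 0.3386])]
sqTL [array([0.5483, 0.3406]), array([0.5464, 0.3421]), array([0.544 , 0.3441])]
sqTR [array([0.5341, 0.3323]), array([0.5323, 0.3339]), array([0.53  , 0.3359])]
sqBR [array([0.5206, 0.3527]), array([0.5189, 0.3541]), array([0.5168, 0.3559])]
sqBL [array([0.5358, 0.3614]), array([0.534 , 0.3627]), array([0.5317, 0.3645])]
edge [array([0.5045, 0.3117]), array([0.5029, 0.3135]), array([0.501 , 0.3158])]
102 104 106 109 110 109 107 106 105 104 103 103 104 106
 94 101 106 107 107 107 106 104 104 104 105 104 104 105
 87  91  96 100 103 105 103 102 104 104 103 105 104 108
 96  90  88  89  92  95 100 104 105 104 104 105 106 109
115 106  97  91  92  93  93  95 101 104 104 107 108 109
127 121 115 117 125 124 111  98  96  96 101 106 107 107
128 129 133 149 166 169 154 134 110  94  91  98 103 103
129 132 145 169 188 192 191 175 144 105  85  86  90  95
129 135 158 183 195 198 199 188 156 116  96  87  84  82
131 143 173 196 198 196 198 183 149 121 113 109  99  88
131 151 183 203 202 202 197 175 140 123 123 121 116 111
138 159 188 202 203 205 194 162 132 124 124 124 124 122
137 165 190 202 204 200 184 150 126 123 125 125 124 125
138 166 192 201 202 196 169 136 125 124 124 124 124 123
149 171 189 195 200 191 156 130 124 124 124 123 123 125
172 183 186 185 189 176 146 127 124 123 125 123 124 124
194 196 190 179 174 154 133 125 124 126 125 123 125 124
200 201 190 170 158 142 131 128 126 126 125 125 125 124
204 203 188 161 144 139 137 133 128 128 126 124 124 123
214 210 194 161 143 145 144 135 130 126 124 124 125 126
```

Row profiles show the board's dark edge above that chip, and its end sits where a flat 8 mm chip touching the edge would be. Its apparent size is also about 24×12 mm, so it lies flat on the bench. Now I'll take the block back to its spot.

```bash
python3 -m handwheel '{"delta_rot":[[0,0,0],[0,0,0],[0,0,0],[0,0,0],[0,0,0.05],[0,0,0.12],[0,0,0.2],[0,0,0.28],[0,0,0.36],[0,0,0.38]],"offset":[[0,30,0],[0,75,0],[0,122,0],[0,170,0],[0,218,0],[-2,266,0],[-4,314,0],[-6,362,0],[-8,410,0],[-10,455,0]],"gripper":[0,0,0,0,0,0,0,0,0,0]}'; python3 - <<'E'
from st import *
print(off(.486,-.372,.1),off(.486,-.372,.039))
E
```

```text
t: 8.2
tool_pos: [0.4906, -0.3043, 0.2386]
ee_rot: [-0.0, 0.982, -0.189, 0.0]
force: [1.4, 0.4, -2.5]
grip_width: 0.0639
gripper_force: 44.9
8.2 [ 0.4906 -0.3043  0.2386] xang -21.829287381096428 tilt [ 0.0001  0.0001 -1.    ] q [ 0.3479  0.3145  0.1239  1.7998 -0.0448  1.0299 -1.4629] F [ 1.3796  0.3859 -2.4773] 0.06389592212594172 44.89836394786835
[ 20.8844  64.5587 138.5715] [ 20.8793  64.5688 199.5715]
```

```bash
python3 -m handwheel '{"delta_rot":[[0,0,0],[0,0,0],[0,0,0],[0,0,0],[0,0,0],[0,0,0],[0,0,0],[0,0,0],[0,0,0],[0,0,0]],"offset":[[10,32,20],[21,65,50],[21,65,95],[21,65,135],[21,65,165],[21,65,183],[21,65,192],[21,65,197],[21,65,199],[21,65,199]],"gripper":[0,0,0,0,0,0,0,0,0,0]}'; python3 st.py
```

```text
t: 9.2
tool_pos: [0.4862, -0.3717, 0.0404]
ee_rot: [0.0, 0.982, -0.189, 0.001]
force: [-0.0, 0.5, -3.4]
grip_width: 0.0637
gripper_force: 44.9
9.2 [ 0.4862 -0.3717  0.0404] xang -21.767570609718273 tilt [ 0.0012 -0.0006 -1.    ] q [ 0.4688  0.6166  0.1102  1.8559 -0.1023  0.6732 -1.3119] F [-0.0234  0.5161 -3.3821] 0.0636918731878396 44.89690124988556
```

```bash
python3 -m handwheel '{"delta_rot":[[0,0,0],[0,0,0],[0,0,0],[0,0,0]],"offset":[[0,0,1.5],[0,0,2.5],[0,0,3],[0,0,3]],"gripper":[0,0,0,0]}';python3 -m handwheel '{"delta_rot":[[0,0,0],[0,0,0],[0,0,0],[0,0,0],[0,0,0],[0,0,0],[0,0,0],[0,0,0],[0,0,0],[0,0,0]],"offset":[[0,0,0],[0,0,0],[0,0,0],[0,0,0],[0,0,-10],[0,0,-30],[0,0,-60],[0,0,-100],[0,0,-130],[0,0,-130]],"gripper":[0.7,1,1,1,1,1,1,1,1,1]}'; python3 - <<'E'
from st import *
d=off(.5475,-.1128,.17);print(d)
cw=cam('wrist','w5.png');ct=cam('top','t5.png')
np.save('x.npy',0)
B=cv2.resize(ct['img'][200:300,240:440],(800,400),interpolation=cv2.INTER_CUBIC);cv2.imwrite('pics/t5c.png',B)
E
```

```text
t: 9.6
tool_pos: [0.4859, -0.3719, 0.0377]
ee_rot: [0.0, 0.982, -0.189, 0.001]
force: [-1.6, 1.6, 5.7]
grip_width: 0.064
gripper_force: 44.9
t: 10.6
tool_pos: [0.4879, -0.3735, 0.1722]
ee_rot: [0.002, 0.982, -0.189, 0.004]
force: [0.5, -0.6, 0.0]
grip_width: 0.0875
gripper_force: 0.0
10.6 [ 0.4879 -0.3735  0.1722] xang -21.811563771106066 tilt [ 0.0077 -0.0047 -1.    ] q [ 0.4447  0.4408  0.1413  1.7831 -0.0762  0.9139 -1.3328] F [ 0.4915 -0.586   0.0314] 0.08752951741560745 0.0
[ -41.5131 -264.1824    1.3934]
```

View pics/w5.png

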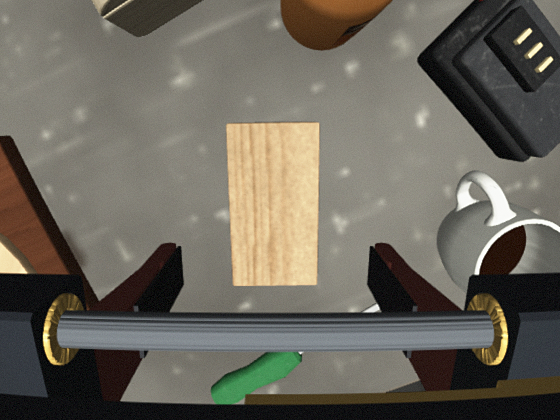

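The block sits flat on the bench, with its top at (227,123)–(317,285). Next I'll move above the knob, turning the tool so the jaws close along world x.

```bash
python3 -m handwheel '{"delta_rot":[[0,0,-0.15],[0,0,-0.3],[0,0,-0.45],[0,0,-0.6],[0,0,-0.75],[0,0,-0.9],[0,0,-1.05],[0,0,-1.2],[0,0,-1.35],[0,0,-1.5]],"offset":[[-2,-15,-10],[-8,-50,-10],[-13,-85,-10],[-19,-120,-10],[-24,-155,-10],[-30,-190,-10],[-35,-225,-10],[-40,-250,-10],[-41,-264,-10],[-41,-264,-10]],"gripper":[1,1,1,1,1,1,1,1,1,1]}';  python3 -m handwheel '{"delta_rot":[[0,0,-0.15],[0,0,-0.3],[0,0,-0.45],[0,0,-0.45],[0,0,-0.45]],"offset":[[0,0,0],[0,0,0],[0,0,0],[0,0,0],[0,0,0]],"gripper":[1,1,1,1,1]}'; python3 - <<'E'
from st import *
c=cam('wrist','w6.png')
for p in [(.5475,-.1128,.092),(.5028,-.0572,.069),(.5593,-.0116,.104)]: print(p,w2px(c,p))
E
```

```text
t: 11.7
tool_pos: [0.545, -0.1078, 0.1753]
ee_rot: [-0.001, 0.844, 0.536, -0.0]
force: [-0.5, 0.2, -0.2]
grip_width: 0.0879
gripper_force: 0.0
t: 12.2
tool_pos: [0.5447, -0.1111, 0.1757]
ee_rot: [-0.001, 0.709, 0.705, -0.0]
force: [0.4, 0.5, -1.0]
grip_width: 0.0881
gripper_force: 0.0
12.2 [ 0.5447 -0.1111  0.1757] xang 89.70600054752104 tilt [-0.0018  0.0006 -1.    ] q [ 0.3706  0.3752 -0.3496  1.883   0.1587  0.9121 -0.0594] F [ 0.3504  0.5208 -0.992 ] 0.08806393829594054 0.0
(0.5475, -0.1128, 0.092) (np.float64(279.1838816265123), np.float64(225.03086101205477))
(0.5028, -0.0572, 0.069) (np.float64(212.4343395311281), np.float64(136.62596542563722))
(0.5593, -0.0116, 0.104) (np.float64(299.9915566782132), np.float64(56.82044977067156))
```

View pics/w6.png

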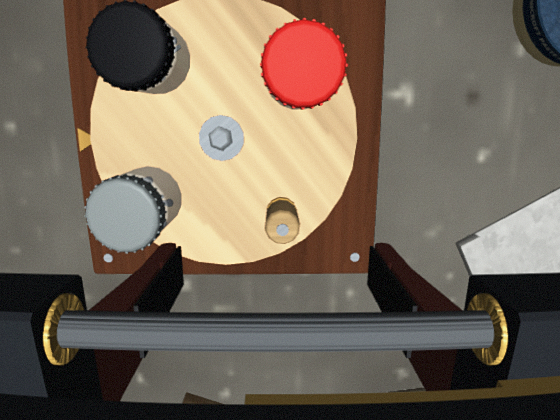

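The knob top is at (282,229), the nut at (222,138), the red lid at (304,63), the grey lid at (125,214), the black lid at (130,46) and the pointer at (84,139). I'll refine the positions from this close view.

```bash
python3 - <<'E'
from st import *
c=cam('wrist')
Q={n:px2w(c,*p)[:2] for n,p in dict(knob=(282,229,.092),nut=(221.5,138,.069),red=(304,63,.104),grey=(125,214.5,.104),black=(130,46,.104),ptr=(79,139.5,.024+.002),scrA=(108,258,.025),scrB=(354.5,257.5,.025)).items()}
for n,q in Q.items(): d=q-Q['nut'];print(n,q,np.linalg.norm(d),np.degrees(np.arctan2(d[1],d[0])))
print('opp mean black/knob..',(Q['red']+Q['grey'])/2,(Q['black']+Q['knob'])/2)
k=(Q['knob']+[.5479,-.1129])/2;print(k,off(*k,.070))
E
```

```text
12.25 [ 0.5449 -0.1112  0.1759] xang 89.72848879921148 tilt [-0.0014  0.0004 -1.    ] q [ 0.3703  0.375  -0.3493  1.8828  0.1587  0.9121 -0.059 ] F [ 0.0337 -0.7302  0.8576] 0.0877999631764254 0.0
knob [ 0.5495 -0.1156] 0.07019067592025319 -54.80105784765672
nut [ 0.5091 -0.0582] 0.0 0.0
red [ 0.5618 -0.0149] 0.06819976585144397 39.450161790253645
grey [ 0.452  -0.1022] 0.0720136677279824 -142.39574727219045
black [ 0.4639 -0.004 ] 0.07059347174304148 129.8309342782008
ptr [ 0.3864 -0.0598] 0.12270986257399294 -179.274514269436
scrA [ 0.3985 -0.1624] 0.15194992879882005 -136.71857492805242
scrB [ 0.6132 -0.1623] 0.14724002707324818 -44.995897482990216
opp mean black/knob.. [ 0.5069 -0.0585] [ 0.5067 -0.0598]
[ 0.5487 -0.1142] [ -3.069    4.0256 105.8945]
```

```bash
python3 -m handwheel '{"delta_rot":[[0,0,0],[0,0,0],[0,0,0],[0,0,0],[0,0,0],[0,0,0],[0,0,0],[0,0,0],[0,0,0],[0,0,0]],"offset":[[-3,4,35],[-3,4,70],[-3,4,92],[-3,4,102],[-3,4,106],[-3,4,106],[-3,4,106],[-3,4,106],[-3,4,106],[-3,4,106]],"gripper":[1,1,1,1,1,1,0.4,-0.2,-0.6,-0.6]}' 20; python3 -m handwheel '{"delta_rot":[[0,0,0],[0,0,0],[0,0,0],[0,0,0]],"offset":[[0,0,0],[0,0,0],[0,0,0],[0,0,0]],"gripper":[-1,-1,-1,-1]}' 35; python3 - <<'E'
from st import *
for ax in ([.5028,-.0572],[.505,-.058]):
  k=np.array(s['tool_pos'][:2]);d=k-ax;print(np.linalg.norm(d),np.degrees(np.arctan2(d[1],d[0])))
E
```

```text
t: 13.3
tool_pos: [0.5497, -0.1143, 0.0712]
ee_rot: [0.0, 0.708, 0.707, 0.0]
force: [-0.5, -0.3, -0.8]
grip_width: 0.0587
gripper_force: 0.0
t: 13.7
tool_pos: [0.5494, -0.1142, 0.0707]
ee_rot: [0.0, 0.707, 0.707, 0.0]
force: [0.7, 0.1, -0.3]
grip_width: 0.0273
gripper_force: 0.0
13.7 [ 0.5494 -0.1142  0.0707] xang 89.94214051462765 tilt [ 0. -0. -1.] q [ 0.3362  0.5246 -0.3098  1.9437  0.237   0.7082 -0.1165] F [ 0.6988  0.1125 -0.2817] 0.02726930725709026 0.0
0.07363170035681411 -50.72843846475124
0.07162978190310496 -51.68574258907312
```

```bash
python3 -m handwheel '{"delta_rot":[[0,0,0],[0,0,0],[0,0,0]],"offset":[[0,0,0],[0,0,0],[0,0,0]],"gripper":[-1,-1,-1]}' 35; python3 - <<'E'
from st import *
ax=np.array([.504,-.0575]);k=np.array(s['tool_pos'][:2]);d=k-ax;t0=np.degrees(np.arctan2(d[1],d[0]));r=np.linalg.norm(d);print(t0,r)
for t in list(np.linspace(t0,90,29)[1:]):
  u=ax+(r+(.072-r)*min(1,(t-t0)/40))*np.array([np.cos(np.radians(t)),np.sin(np.radians(t))]);print(round(t,1),(u-k)[::-1]*1000)
E
```

```text
t: 14.0
tool_pos: [0.5493, -0.1141, 0.0706]
ee_rot: [-0.0, 0.707, 0.707, -0.0]
force: [-0.8, 1.5, -0.4]
grip_width: 0.0233
gripper_force: 35.0
14.0 [ 0.5493 -0.1141  0.0706] xang 89.94309098567305 tilt [-0.0002  0.0001 -1.    ] q [ 0.3362  0.5246 -0.3099  1.9438  0.2369  0.7082 -0.1165] F [-0.7553  1.5252 -0.4492] 0.023301433284841765 35.000024304608814
-51.344258491665634 0.0725417894117387
-46.3 [4.2562 4.7616]
-41.2 [8.9105 9.126 ]
-36.2 [13.9262 13.0602]
-31.2 [19.2635 16.5344]
-26.1 [24.8805 19.5227]
-21.1 [30.7332 22.0027]
-16.0 [36.7756 23.9562]
-11.0 [42.9597 25.3742]
-5.9 [49.2326 26.3046]
-0.9 [55.5629 26.6793]
4.2 [61.9017 26.4957]
9.2 [68.1998 25.7549]
14.3 [74.4082 24.4629]
19.3 [80.4789 22.6296]
24.4 [86.3648 20.2693]
29.4 [92.0201 17.4002]
34.5 [97.401  14.0446]
39.5 [102.4658  10.2286]
44.6 [107.1751   5.9817]
49.6 [111.4926   1.3369]
54.7 [115.3845  -3.6697]
59.7 [118.8209  -8.9994]
64.8 [121.7749 -14.6108]
69.8 [124.2238 -20.4604]
74.9 [126.1484 -26.5027]
79.9 [127.5339 -32.691 ]
85.0 [128.3696 -38.9772]
90.0 [128.6488 -45.3125]
```

```bash
python3 -m handwheel '{"delta_rot":[[0,0,0],[0,0,0],[0,0,0],[0,0,0],[0,0,0],[0,0,0],[0,0,0],[0,0,0],[0,0,0],[0,0,0]],"offset":[[4.3,4.8,0],[8.9,9.1,0],[13.9,13.1,0],[19.3,16.5,0],[24.9,19.5,0],[30.7,22,0],[36.8,24,0],[43,25.4,0],[49.2,26.3,0],[55.6,26.7,0]],"gripper":[-1,-1,-1,-1,-1,-1,-1,-1,-1,-1]}'; python3 st.py
```

```text
t: 15.0
tool_pos: [0.5767, -0.058, 0.0707]
ee_rot: [0.0, 0.707, 0.707, 0.0]
force: [2.9, -0.9, -4.4]
grip_width: 0.0231
gripper_force: 35.0
15.0 [ 0.5767 -0.058   0.0707] xang 89.94877503217299 tilt [ 0.001   0.0002 -1.    ] q [ 0.2321  0.5479 -0.3109  1.9003  0.2414  0.7286 -0.2181] F [ 2.8979 -0.9261 -4.4499] 0.023074198260101812 34.9992036272306
```

```bash
python3 -m handwheel '{"delta_rot":[[0,0,0],[0,0,0],[0,0,0],[0,0,0],[0,0,0],[0,0,0],[0,0,0],[0,0,0],[0,0,0],[0,0,0]],"offset":[[6.3,0.2,0],[12.6,-0.4,0],[18.8,-1.6,0],[24.9,-3.4,0],[30.8,-5.7,0],[36.5,-8.6,0],[41.8,-12,0],[46.9,-15.8,0],[51.6,-20,0],[55.9,-24.7,0]],"gripper":[-1,-1,-1,-1,-1,-1,-1,-1,-1,-1]}'; python3 - <<'E'
from st import *
k=np.array(s['tool_pos'][:2])
for ax in ([.504,-.0575],[.505,-.058],[.506,-.059]):
  d=k-ax;print(np.linalg.norm(d),np.degrees(np.arctan2(d[1],d[0])))
ax=np.array([.505,-.058])
for t in range(55,91,5): print((ax+.072*np.array([np.cos(np.radians(t)),np.sin(np.radians(t))])-k)[::-1]*1000)
E
```

```text
t: 16.0
tool_pos: [0.551, -0.0024, 0.0706]
ee_rot: [-0.0, 0.707, 0.707, -0.0]
force: [0.5, -0.7, -0.9]
grip_width: 0.0235
gripper_force: 35.0
16.0 [ 0.551  -0.0024  0.0706] xang 89.93904270470344 tilt [-0.0002 -0.0001 -1.    ] q [ 0.1436  0.5131 -0.32    1.9669  0.2427  0.6984 -0.3259] F [ 0.5004 -0.6915 -0.8811] 0.023478675045767148 34.999767612316646
0.0724275148923626 49.5326143033405
0.07216704852373854 50.394288504035956
0.07231370514979746 51.50990992630147
[ 3.3779 -4.709 ]
[  6.7527 -10.0066]
[  9.6531 -15.578 ]
[ 12.0568 -21.3811]
[ 13.9456 -27.3716]
[ 15.3051 -33.5039]
[ 16.1249 -39.7313]
[ 16.3989 -46.0066]
```

```bash
python3 -m handwheel '{"delta_rot":[[0,0,0],[0,0,0],[0,0,0],[0,0,0],[0,0,0],[0,0,0],[0,0,0],[0,0,0],[0,0,0],[0,0,0]],"offset":[[3.4,-4.7,0],[6.8,-10,0],[9.7,-15.6,0],[12.1,-21.4,0],[13.9,-27.4,0],[15.3,-33.5,0],[16,-38,0],[16.3,-42,0],[16.4,-45,0],[16.4,-46,0]],"gripper":[-1,-1,-1,-1,-1,-1,-1,-1,-1,-1]}' 50; python3 -m handwheel '{"delta_rot":[[0,0,0],[0,0,0]],"offset":[[0,0,0],[0,0,0]],"gripper":[-1,-1]}'; python3 - <<'E'
from st import *
t=cam('top','t7.png');c=cam('scene','s7.png')
def cen(cam,mask,lo):
    n,l,st,ce=cv2.connectedComponentsWithStats(mask.astype(np.uint8))
    return [(tuple(ce[i].round(1)),st[i,4]) for i in range(1,n) if st[i,4]>lo]
for m,nm in ((t,'top'),(c,'scene')):
    h=cv2.cvtColor(m['img'],cv2.COLOR_BGR2HSV)
    red=((h[...,0]<6)|(h[...,0]>174))&(h[...,1]>160)&(h[...,2]>150)
    yel=(h[...,0]>17)&(h[...,0]<28)&(h[...,1]>130)&(h[...,2]>130)
    print(nm,'red',cen(m,red,25),'brass',cen(m,yel,6))
    print('predict red',w2px(m,(.4328,-.058,.104)),'ptr',w2px(m,(.39,-.058,.026)))
E
```

```text
t: 17.0
tool_pos: [0.5051, 0.0143, 0.0706]
ee_rot: [-0.0, 0.707, 0.707, 0.0]
force: [0.6, 4.5, -4.5]
grip_width: 0.0233
gripper_force: 50.0
t: 17.2
tool_pos: [0.5053, 0.0143, 0.0706]
ee_rot: [-0.0, 0.707, 0.707, 0.0]
force: [-0.5, 6.3, -2.9]
grip_width: 0.0232
gripper_force: 50.0
17.2 [0.5053 0.0143 0.0706] xang 89.95918046145262 tilt [-0.0004  0.0006 -1.    ] q [ 0.12    0.4571 -0.3317  2.0713  0.239   0.6492 -0.3722] F [-0.4846  6.3335 -2.9296] 0.023164777248929916 49.99939187429845
top red [((np.float64(125.7), np.float64(184.2)), np.int32(139)), ((np.float64(274.5), np.float64(270.9)), np.int32(166))] brass [((np.float64(400.8), np.float64(210.6)), np.int32(9)), ((np.float64(275.4), np.float64(284.8)), np.int32(20))]
predict red (np.float64(274.64534811987124), np.float64(270.41618473643655)) ptr (np.float64(275.72508824174093), np.float64(284.5836639948748))
scene red [((np.float64(328.9), np.float64(239.6)), np.int32(79)), ((np.float64(129.1), np.float64(385.1)), np.int32(257))] brass [((np.float64(335.7), np.float64(258.6)), np.int32(17))]
predict red (np.float64(323.59537762590486), np.float64(238.00419976176295)) ptr (np.float64(335.2848280253388), np.float64(258.848726364989))
```

```bash
python3 - <<'E'
from h import *
t=cam('top');a=cv2.imread('pics/top0.png');d=cv2.absdiff(t['img'],a).max(2)
h=cv2.cvtColor(t['img'],cv2.COLOR_BGR2HSV)
print('red/ptr/axis y',px2w(t,274.5,270.9,.104),px2w(t,275.4,284.8,.026))
for n,(x0,y0,x1,y1) in dict(mug=(410,262,445,300),glue=(388,195,420,225),tin=(225,147,258,178),tape=(188,160,218,188),block=(358,226,396,274)).items(): print(n,d[y0:y1,x0:x1].max(),(d[y0:y1,x0:x1]>40).sum())
m=((h[...,0]>12)&(h[...,0]<28)&(h[...,1]>50)&(h[...,2]>150)).astype(np.uint8)[205:295,135:230]
n,l,s,c=cv2.connectedComponentsWithStats(m)
for i in range(1,n):
  if s[i,4]>3: u=c[i]+[135,205];print('chip blob',u,s[i,4],px2w(t,*u,.008)[:2])
E
```

```text
red/ptr/axis y [ 0.43135994 -0.05755444  0.104     ] [ 0.38933187 -0.05696832  0.026     ]
mug 27 0
glue 71 9
tin 18 0
tape 21 0
block 87 78
chip blob [153.69354839 240.80645161] 62 [0.5339034  0.34132666]
chip blob [154.21333333 260.10666667] 75 [0.4709701  0.33765505]
```

```bash
python3 -c "
from bench import hand_in
print(hand_in())"
```

```text
the job is handed in; nothing more can be done
None
```

The job is done and handed in: the four chips are on the bench, the block is back flat on the bench, and the red-lidded jar stands within about 1 mm of the brass pointer line, with the gripper still holding the knob at 50 N.

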